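# Clamp a leather mould in the bench press with its loose crank

### The arm

A 6-joint arm with a two-finger parallel gripper is mounted at the origin on the work surface. World frame = base frame: x ahead of the robot, y to its left, z up, the work surface at z = 0. Lengths are in m, angles in rad, forces in N, time in s.
With the tool pointing down it reaches from about 0.25 to 0.775 m from the base axis. Payload 4 kg.
Tool frame: the origin (TCP) lies at the very end of the fingers, on their centre line; the grasp point (between the pads) lies 19 mm behind it; x points along the fingers, y is the direction in which the jaws open and shut, and the axes are right-handed (so a half turn about x gives the same grasp; the last joint's range is limited). The gripper opens to 94 mm and grips with 3 to 60 N. Pads are 16 mm wide; open, the fingers measure 119 mm over their backs; the gripper's body (75 mm by 177 mm) begins 78 mm behind the grasp point.
Start: joints at [-1.376, 0.087, 1.371, -0, 1.684, -0.103], TCP at [0.161, -0.526, 0.172] pointing down, gripper open.
Joint ranges: [-3.1, 3.1], [-0.76, 2.03], [0.27, 2.55], [-1.08, 4.22], [0.17, 2.65], [-2.57, 2.57]. Speed limits (rad/s): [2.79, 2.79, 3.14, 3.14, 3.14, 3.14].

### API

Orientations are given as [roll, pitch, yaw] about the fixed x, y, z axes, in that order (R = Rz(yaw) Ry(pitch) Rx(roll)).
In Python, from bench import robot gives the robot as it stands.
- The arm moves only by the tool carry_out, never from a script. Its argument "targets" is a list of rows, each a list of 5 numbers: the closure, from 0 (fully open) to 1 (shut), then the shift along the tool's x, y, z in cm, then the turn about the tool's x in degrees. In form: [[fingers, tx, ty, tz, turn], ...]. A call has 1 to 20 rows; each row shifts and turns the commanded pose from where the row before left it, along the tool's axes as they then stand; what a row does not reach is not made up. A row lasts 1/10 s, in which the tool goes at most 50 mm and 8.59 degrees, less where a joint would pass 70% of its speed; a pose out of reach is approached as far as the arm can. A call is refused whole if a number of a shift passes 5 or a number of a turn 8.59, either way. A call with a gripper value outside its range is refused whole. The fingers move at their own pace and stop on an object; the grip force is fixed at half the most. Time passes only in rows, so rows that do not move let the fingers close. It gives the time, the measured TCP pose, the force and the opening at its end, in the units of the state.
- robot.get_obs(): the state, without advancing time (a new reading comes with each control period).
- robot.snapshot(name): name is "side" or "top" or "wrist"; returns a dict with "image" (420x560x3 uint8, red, green, blue), "camera_matrix" (3x3 intrinsics, pixels), "pose" (4x4, takes a point from camera to world coordinates). Camera axes: x right, y up, looking along -z (the intrinsics and any distortion apply to the point x, -y, -z); pixel columns grow to the right and rows downward; lengths in m; the calibration is good to about 2 mm. The wrist camera is an equidistant fisheye: a pixel r from the principal point sees the ray r / f radians off the axis. A picture is of the moment at which its call begins. There is no depth.
- robot.close_job(): hands the job in, once; it reports no verdict.
The state is a dict: "time": time; "joint_positions": joint angles; "qvel": joint speeds; "joint_torque": joint torques, N m; "tool_pos": TCP position; "ee_rot": TCP orientation; "wrist_force": force on the tool from outside, world axes, zero at the start; "wrist_torque": the same for the moment, N m; "width": finger opening in m.
Only numpy, scipy, OpenCV 4.12 (cv2) and the standard library are available. Lean on these libraries where they do the work, as an engineer would, in place of code of your own. Each camera call takes 0.05 s, during which the arm holds its last target. There are 200 camera calls.

### The job

Close the bench press on the wooden mould that lies in it: fit the loose crank fully home on the square end of the press screw and wind it clockwise (seen from above) through its turns until the platen clamps the mould firmly. Leave the crank sitting on the screw, let go of it, and do not disturb the tin, the spool or the hammer.

Things in the scene. Friction and masses are not known exactly. Their poses are not given: they have to be found in the camera images.
- press: Grey press fixed to the bench; origin under its bed's centre, below the screw's axis, z up, y along the crosshead. Bed 180 x 240 x 20 mm; two 24 mm columns at y = +-97 mm; crosshead bar 60 x 240 mm with its top at 165 mm, column nuts up to 173 mm. On top, the screw's round collar (48 mm diameter, top at 175 mm) with the bare square end above it.
- screw_seat (a point): Centre of the top face of the screw's collar. The square end of the screw, 22 x 22 mm, sharp-edged and flat-topped, rises 28 mm above this point. z is up along the screw's axis; x and y are square to the flats and turn with the screw. The screw turns in place: it does not rise or sink.
- spindle (a joint): Angle of the screw, rad, growing clockwise from above, over many turns. A full turn lowers the platen 12 mm; 1.8 to 2.7 turns reach the mould. Idle turning takes 0.35 N m slowly, 0.7 N m at half a turn a second (4 to 8 N at the grip). Self-locking: the clamping stays when let go. Past contact the resistance climbs within a fraction of a turn; 10 to 18 N held at the grip is firm.
- platen: The press's pressing plate, dark steel, 130 x 150 x 15 mm; origin at the centre of its underside, z up. It only moves straight up and down, driven by the screw.
- mould: Wooden mould with a leather blank between its halves, one solid block 100 x 120 x 40 mm high, lying on the press bed under the platen; origin at the centre of its underside (20 mm above the bench), z up. It is already in its place.
- crank: Loose aluminium crank, standing on the bench left or right of the press, socket down. Origin: centre of the hub's underside, z up, x towards the grip. Hub 38 x 38 x 52 mm high, sides along x and y. Socket from below: 24.4 mm square, 34 mm deep, mouth chamfered 2 mm, sides parallel to the hub's (fits four ways). Fully home, the underside rests on the collar, origin at screw_seat.
- crank_grip (a point): Middle of the crank's grip, 85 mm along x from the hub's axis, 68 mm above the crank's origin. The grip is a black upright handle, 26 mm diameter, 38 to 98 mm above the origin, and spins freely on its own axis. The crank's flat arm, 20 mm wide, lies 24 to 36 mm above the origin, to a 34 mm steel balance ball 66 mm out on the other side. Whole crank 0.42 kg, balanced near the hub.
- tin: Bystander: closed metal tin, 68 mm diameter, 62 mm high, standing on the bench on the other side of the press from the crank; origin at the centre of its underside.
- spool: Bystander: brown thread spool, 52 mm diameter, 80 mm high, standing beyond the press; origin at the centre of its underside.
- hammer: Bystander: hammer with a wooden handle and a steel head, 260 mm long, the head 90 mm across, 26 mm thick, lying on the bench beyond the press; origin at its middle underneath, x towards the head.
Not all that is in view belongs to the job. What is shaped like the mould but blue is not meant.

How it is judged:
By the outcome, as a careful person would: the job done as asked, in the order asked, and still so for the second after the job is handed in, with the robot touching nothing.
It also fails if it takes over 72 s, if anything falls off the work surface, if the arm or the gripper's body presses on something with over 40 N, if the wrist force passes 120 N, or if a joint passes its speed limit or range.

## Working session

There is one attempt and no reset: what is moved stays moved. The work goes in short steps, Python scripts to look and compute and a tool call to move; the robot and the scene stay as the last step left them, time stands still between calls to the robot, and variables do not carry over. Pictures are saved under pics/ and viewed, about 8 in all and at most 12, crops included, and the job is handed in when it is done.

Besides the shell and the picture viewer there is one more tool, called after "Request:" as name(argument=value, ...), one argument or row to a line, values as JSON. carry_out: Moves the arm, as the interface text tells. Its arguments: {"type":"object","properties":{"targets":{"type":"array","items":{"type":"array","items":{"type":"number"}}}},"required":["targets"]}

```bash
mkdir -p pics; ls; cat > h.py <<'E'
from bench import robot
import numpy as np, cv2
def snap(n,f):
    s=robot.snapshot(n); cv2.imwrite('pics/'+f+'.png',s['image'][:,:,::-1]); np.savez('pics/'+f+'.npz',K=s['camera_matrix'],T=s['pose']); return s
def proj(f,P):
    d=np.load('pics/'+f+'.npz'); K,T=d['K'],d['T']
    p=(np.atleast_2d(P)-T[:3,3])@T[:3,:3]; p=p*[1,-1,-1]
    q=p@K.T; return q[:,:2]/q[:,2:]
def ray(f,u,v,z):
    d=np.load('pics/'+f+'.npz'); K,T=d['K'],d['T']
    r=np.linalg.solve(K,[u,v,1.])*[1,-1,-1]; r=T[:3,:3]@r; o=T[:3,3]
    return o+r*(z-o[2])/r[2]
E
python3 - <<'E'
from h import *
for n in('top','side'):
    s=snap(n,n+'1'); print(n,s['camera_matrix'].round(1).tolist(),s['pose'].round(3).tolist())
o=robot.get_obs();print({k:np.round(v,3) for k,v in o.items()})
E
```

```text
pics
top [[517.8, 0.0, 279.0], [0.0, 517.8, 209.5], [0.0, 0.0, 1.0]] [[0.029, 0.996, -0.089, 0.382], [-0.999, 0.03, 0.009, 0.015], [0.012, 0.089, 0.996, 1.355], [0.0, 0.0, 0.0, 1.0]]
side [[544.4, 0.0, 274.9], [0.0, 544.4, 212.6], [0.0, 0.0, 1.0]] [[-0.697, 0.481, -0.531, -0.186], [-0.716, -0.452, 0.532, 0.714], [0.016, 0.751, 0.66, 0.981], [0.0, 0.0, 0.0, 1.0]]
{'time': np.float64(0.1), 'joint_positions': array([-1.376,  0.088,  1.372, -0.   ,  1.684, -0.103]), 'qvel': array([-0.002, -0.001, -0.003, -0.   ,  0.   , -0.   ]), 'joint_torque': array([ 2.0000e-03, -3.4125e+01, -3.0330e+01,  7.2000e-02,  3.0000e-02,
       -0.0000e+00]), 'tool_pos': array([ 0.161, -0.525,  0.171]), 'ee_rot': array([-1.661,  1.569,  1.779]), 'wrist_force': array([ 0.252, -0.488, -0.652]), 'wrist_torque': array([ 0.024, -0.002,  0.017]), 'width': np.float64(0.094)}
```

View pics/top1.png

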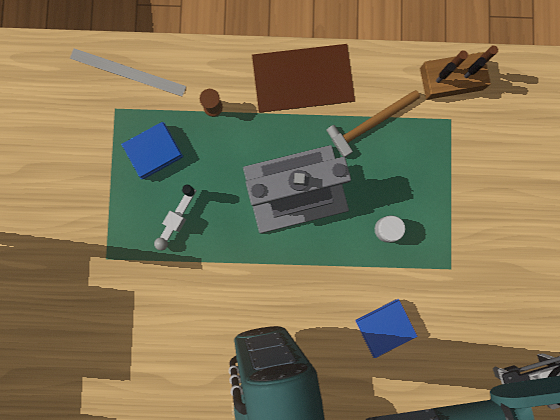

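View pics/side1.png

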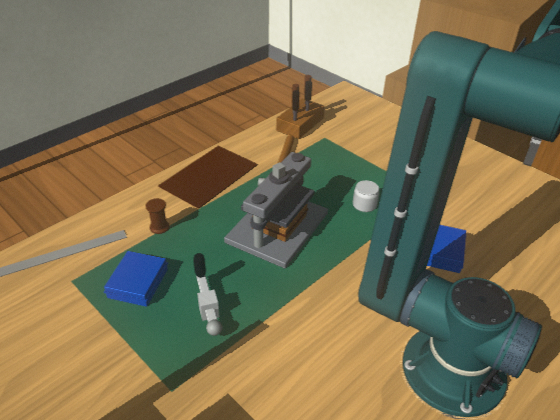

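The top view shows the crank left of the press: grip (188,190), hub (174,220), ball (160,243). The screw is at about (299,179), the tin at (390,229), the hammer at (340,140) and the spool at (210,101). The side view shows the wooden mould under the platen. The blue blocks are decoys. Next I'll enlarge the crank and the screw.

```bash
python3 - <<'E'
from h import *
t=cv2.imread('pics/top1.png');s=cv2.imread('pics/side1.png')
def c(im,x,y,w,h,k): return cv2.resize(im[y:y+h,x:x+w],None,fx=k,fy=k,interpolation=cv2.INTER_CUBIC)
a=c(t,145,175,66,75,6)[:300*2,:396]  # 396x450
a=c(t,145,180,66,75,4);b=c(t,238,140,120,75,4);d=c(s,180,245,60,75,4);e=c(s,220,145,120,75,4)
cv2.imwrite('pics/crop1.png',np.vstack([np.hstack([a,b]),np.hstack([cv2.copyMakeBorder(d,0,0,0,24,0),e])]))
E
```

```text
(no output)
```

View pics/crop1.png

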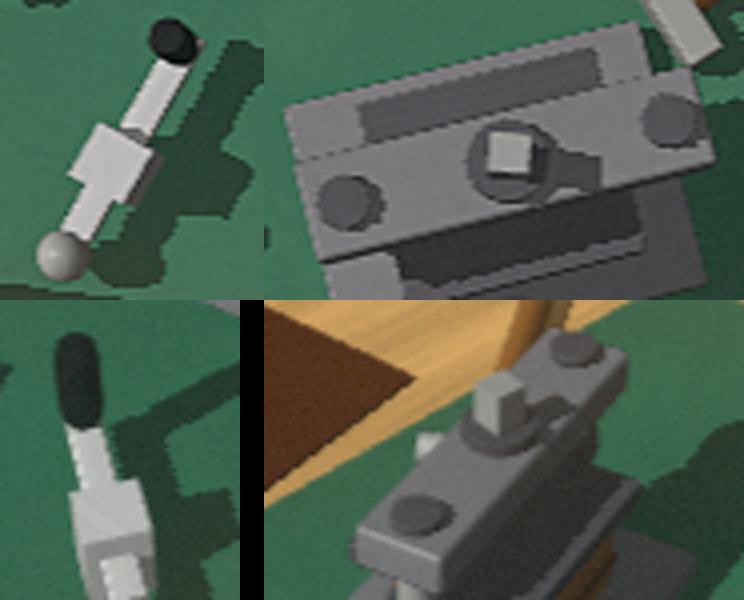

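Top crop: hub top centre at about (115,163) and grip top at (172,40). The screw's square top is centred at about (511,153), with its edges nearly along the image axes. The loose crank is clearly the silver part with the black handle and ball.

```bash
python3 - <<'E'
from h import *
o=lambda u,v,x0,y0:(x0+u/4-.375,y0+v/4-.375)
for n,p,z in (('grip',o(172,40,145,180),.098),('hub',o(115,164,145,180),.052),('ball',o(63,255,145,180),.032)): print(n,ray('top1',*p,z).round(4))
A=lambda u,v:o(u-264,v,238,140)
print('screw',ray('top1',*A(511,153),.203).round(4))
for c in ((490,133),(533,133),(533,173),(490,175)): print(ray('top1',*A(*c),.203).round(4))
for c in ((350,200),(672,118)): print('nut',ray('top1',*A(*c),.173).round(4))
B=lambda u,v:o(u-264,v-300,220,145)
for c in ((476,382),(501,372),(524,384),(497,397)): print('side sq',ray('side1',*B(*c),.203).round(4))
for n,p,z in (('grip s',(180+78/4,245+38/4),.098),('hub s',(180+110/4,245+210/4),.052)): print(n,ray('side1',*p,z).round(4))
print('tin',ray('top1',390,228,.062),'spool',ray('top1',210,97,.08))
E
```

```text
grip [0.5356 0.2273 0.098 ]
hub [0.4617 0.2673 0.052 ]
ball [0.404  0.3013 0.032 ]
screw [ 0.5571 -0.0398  0.203 ]
[ 0.568  -0.0277  0.203 ]
[ 0.5688 -0.0518  0.203 ]
[ 0.5461 -0.0524  0.203 ]
[ 0.5442 -0.0283  0.203 ]
nut [0.5315 0.0506 0.173 ]
nut [ 0.5849 -0.1337  0.173 ]
side sq [ 0.5687 -0.0296  0.203 ]
side sq [ 0.5657 -0.0477  0.203 ]
side sq [ 0.5476 -0.0493  0.203 ]
side sq [ 0.5494 -0.0283  0.203 ]
grip s [0.5393 0.2264 0.098 ]
hub s [0.4615 0.2699 0.052 ]
tin [ 0.45887899 -0.27679813  0.062     ] spool [0.77416398 0.18468154 0.08      ]
```

```bash
cat >> h.py <<'E'
from scipy.spatial.transform import Rotation as Ro
def pose():
    o=robot.get_obs(); return np.array(o['tool_pos']),Ro.from_euler('xyz',o['ee_rot'])
def jaw():  # jaw direction angle in deg
    p,R=pose(); y=R.apply([0,1,0]); return np.degrees(np.arctan2(y[1],y[0]))
def plan(t,jawdeg):
    """total tool shift in cm in the present tool axes, and turn (positive about tool x=down => jaw angle falls)"""
    p,R=pose(); d=R.inv().apply(np.array(t)-p)*100
    dj=(jawdeg-jaw()+90)%180-90
    print('pos',p.round(4),'jaw',round(jaw(),2),'shift cm',d.round(3),'turn',round(-dj,2))
def st():
    o=robot.get_obs(); print(round(o['time'],2),'pos',np.round(o['tool_pos'],4),'jaw %.2f'%jaw(),'F',np.round(o['wrist_force'],1),'M',np.round(o['wrist_torque'],2),'w %.4f'%o['width'],'q6 %.2f'%o['joint_positions'][5])
E
python3 - <<'E'
from h import *
print(pose()[1].as_matrix().round(3)); plan([.53,-.04,.36],61); st()
E
```

```text
[[-0.     0.293 -0.956]
 [ 0.002 -0.956 -0.293]
 [-1.    -0.002 -0.   ]]
pos [ 0.1612 -0.5252  0.1708] jaw -72.94 shift cm [-18.847 -35.606 -49.493] turn 46.06
0.1 pos [ 0.1612 -0.5252  0.1708] jaw -72.94 F [ 0.3 -0.5 -0.7] M [ 0.02 -0.    0.02] w 0.0941 q6 -0.10
```

Request:
carry_out(
  targets=[
    [0,-2.5,-1,-1.4,0],
    [0,-2.5,-1.7,-2.4,0],
    [0,-2.5,-2,-2.8,0],
    [0,-2.5,-2,-2.8,0],
    [0,-2.5,-2,-2.8,0],
    [0,-2,-2,-2.8,0],
    [0,-2,-2,-2.8,0],
    [0,-2,-2,-2.8,0],
    [0,-0.3,-2,-2.8,0],
    [0,0,-2,-2.8,0],
    [0,0,-2,-2.8,0],
    [0,0,-2,-2.8,0],
    [0,0,-2,-2.8,0],
    [0,0,-2,-2.8,0],
    [0,0,-2,-2.8,0],
    [0,0,-2,-2.8,0],
    [0,0,-2,-2.8,0],
    [0,0,-1.8,-2.5,0],
    [0,0,-1,-1.2,0],
    [0,0,0,0,0],
  ],
)

```text
time: 2.1
tool_pos: [0.5309, -0.04, 0.3587]
ee_rot: [-0.429, 1.569, 3.013]
wrist_force: [-0.2, -0.5, -0.6]
width: 0.094
```

```bash
python3 - <<'E'
from h import *
st(); s=snap('wrist','w1'); st(); print(s['camera_matrix'],s['pose'].round(3)); plan([.4625,.2685,.2],61)
E
```

```text
2.1 pos [ 0.5309 -0.04    0.3587] jaw -72.79 F [-0.2 -0.5 -0.6] M [-0.03 -0.01 -0.04] w 0.0940 q6 1.09
2.15 pos [ 0.5303 -0.0411  0.3591] jaw -72.88 F [-0.8 -0.4  1.1] M [-0.02 -0.02 -0.  ] w 0.0945 q6 1.09
[[325.1922621    0.         279.57570926]
 [  0.         325.1922621  203.47621061]
 [  0.           0.           1.        ]] [[ 0.295  0.922  0.249  0.604]
 [-0.955  0.286  0.075 -0.018]
 [-0.002 -0.26   0.966  0.571]
 [ 0.     0.     0.     1.   ]]
pos [ 0.5303 -0.0411  0.3591] jaw -72.88 shift cm [ 15.911 -31.585  -2.663] turn 46.12
```

View pics/w1.png

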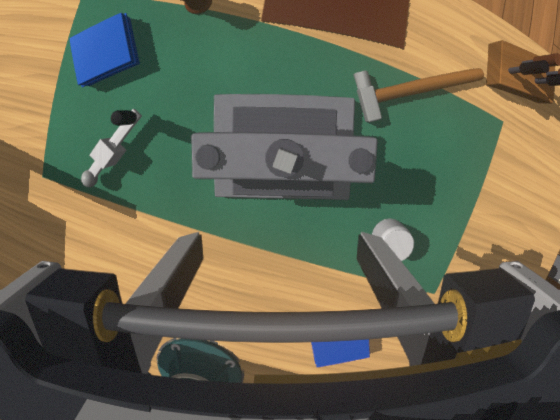

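The wrist view looks straight down on the press. The screw's square end is at about (287,161), turned relative to the crosshead, and the crank is at (108,152). I'll enlarge the square.

```bash
python3 - <<'E'
from h import *
t=cv2.imread('pics/w1.png')
cv2.imwrite('pics/crop2.png',cv2.resize(t[136:186,262:317],None,fx=12,fy=12,interpolation=cv2.INTER_CUBIC))
E
cat >> h.py <<'E'
def fray(f,u,v,z):
    d=np.load('pics/'+f+'.npz'); K,T=d['K'],d['T']
    x,y=(u-K[0,2])/K[0,0],(v-K[1,2])/K[1,1]; r=np.hypot(x,y); s=np.sinc(r/np.pi)
    w=T[:3,:3]@np.array([x*s,-y*s,-np.cos(r)]); o=T[:3,3]; return o+w*(z-o[2])/w[2]
E
```

```text
(no output)
```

View pics/crop2.png

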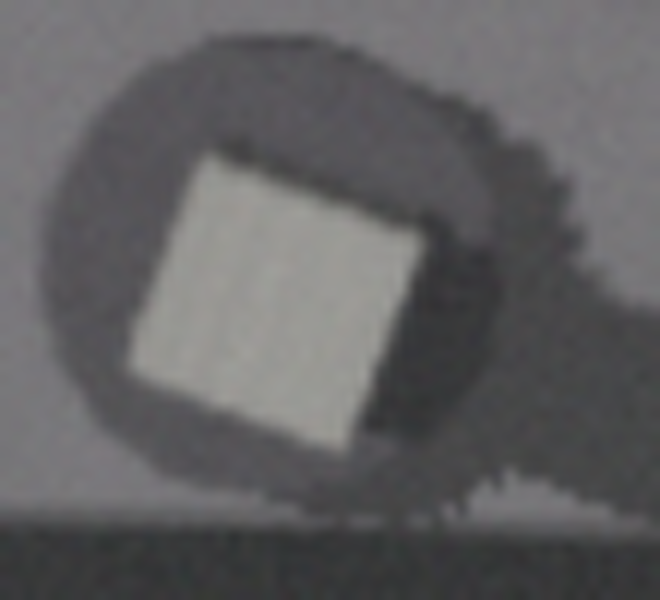

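The enlarged crop shows the square's corners sharply: (207,152), (427,232), (348,453), (128,368).

```bash
python3 - <<'E'
from h import *
C=[(207,152),(427,232),(348,453),(128,368)]
W=np.array([fray('w1',262+u/12-.458,136+v/12-.458,.203) for u,v in C])
print(W.round(4),'mean',W.mean(0).round(4))
for i in range(4):
    d=W[(i+1)%4]-W[i]; print(np.hypot(*d[:2]).round(4),np.degrees(np.arctan2(d[1],d[0])).round(1))
print('collar',fray('w1',262+268/12-.458,136+277/12-.458,.175).round(4))
for n,p,z in(('grip',(124,117),.085),('hub top',(107,152),.052),('ball',(89,178),.03)): print(n,fray('w1',*p,z).round(4))
E
```

```text
[[ 0.5706 -0.0269  0.203 ]
 [ 0.5696 -0.0491  0.203 ]
 [ 0.547  -0.0483  0.203 ]
 [ 0.5487 -0.0258  0.203 ]] mean [ 0.559  -0.0375  0.203 ]
0.0222 -92.8
0.0226 178.1
0.0226 85.8
0.022 -2.8
collar [ 0.5577 -0.0373  0.175 ]
grip [0.5418 0.2238 0.085 ]
hub top [0.4699 0.26   0.052 ]
ball [0.4048 0.303  0.03  ]
```

Request:
carry_out(
  targets=[
    [0,0,-2.5,-0.2,0],
    [0,0,-4,-0.3,0],
    [0,0,-4,-0.4,0],
    [0,0,-4,-0.4,0],
    [0,0,-4,-0.4,0],
    [0,0,-4,-0.3,0],
    [0,0,-4,-0.3,0],
    [0,0,-3,-0.2,0],
    [0,0,-2,-0.2,0],
    [0,0.5,0,0,-8.4],
    [0,0.5,0,0,-8.4],
    [0,0.5,0,0,-8.4],
    [0,0.5,0,0,-8.4],
    [0,0.5,0,0,-8.4],
    [0,0.5,0,0,-8.4],
    [0,0.5,0,0,-8.4],
    [0,1,0,0,-8.4],
    [0,1,0,0,-8.4],
    [0,1,0,0,-8.4],
    [0,1,0,0,-8.4],
  ],
)

```text
time: 4.15
tool_pos: [0.4641, 0.2659, 0.2848]
ee_rot: [0.634, 1.57, -0.594]
wrist_force: [0.6, 0.5, -0.4]
width: 0.0939
```

Request:
carry_out(
  targets=[
    [0,1,0,0,-8.4],
    [0,1,0,0,-8.4],
    [0,1,0,0,-8.4],
    [0,1,0,0,-8.4],
    [0,1,0,0,-7.3],
    [0,0,0,0,0],
    [0,0,0,0,0],
  ],
)

```text
time: 4.85
tool_pos: [0.464, 0.2666, 0.2352]
ee_rot: [-0.136, 1.57, -0.658]
wrist_force: [-0.4, 0.3, 0.7]
width: 0.0941
```

```bash
python3 - <<'E'
from h import *
st(); s=snap('wrist','w2'); plan([.4625,.2685,.2],61)
cv2.imwrite('pics/w2b.png',s['image'][:330,:,::-1])
E
```

```text
4.85 pos [0.464  0.2666 0.2352] jaw 60.12 F [-0.4  0.3  0.7] M [-0.05 -0.17 -0.03] w 0.0941 q6 -0.63
pos [0.4642 0.267  0.2356] jaw 60.16 shift cm [ 3.558  0.043 -0.227] turn -0.84
```

View pics/w2b.png

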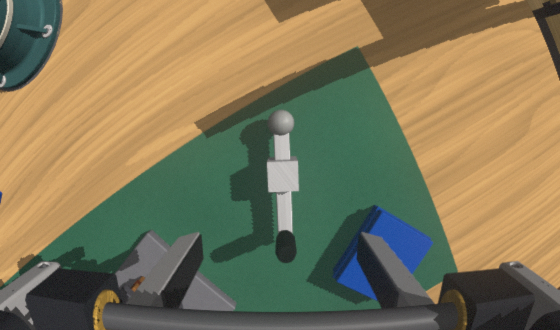

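The crank lies squarely under the open jaws: ball (281,122), hub top (283,175), grip (286,245). I'll measure it with image code.

```bash
python3 - <<'E'
from h import *
g=cv2.cvtColor(cv2.imread('pics/w2.png'),cv2.COLOR_BGR2GRAY)
for r in range(130,236,5): 
    x=np.where(g[r,255:312]>165)[0]
    print(r, (x.min()+255,x.max()+255,g[r,270:297:4].tolist()) if len(x) else '')
c=g[146:206,274:278].mean(1); print(c.astype(int).tolist())
c=g[146:206,290:295].mean(1); print(c.astype(int).tolist())
for p,z in(((283,175),.052),((281,122),.03),((286,243),.098)): print(fray('w2',*p,z).round(4))
d=np.load('pics/w2.npz');print(d['T'].round(3))
E
```

```text
130 
135 (np.int64(275), np.int64(288), [62, 144, 157, 157, 197, 95, 93])
140 (np.int64(275), np.int64(288), [95, 135, 191, 197, 199, 99, 96])
145 (np.int64(275), np.int64(289), [95, 119, 190, 196, 196, 105, 94])
150 (np.int64(275), np.int64(289), [94, 110, 190, 195, 195, 114, 92])
155 (np.int64(276), np.int64(289), [92, 100, 189, 197, 198, 122, 97])
160 
165 (np.int64(267), np.int64(297), [189, 189, 188, 197, 193, 187, 190])
170 (np.int64(268), np.int64(297), [191, 193, 188, 189, 195, 191, 191])
175 (np.int64(268), np.int64(297), [190, 188, 192, 190, 189, 195, 190])
180 (np.int64(268), np.int64(297), [189, 191, 191, 192, 188, 188, 193])
185 (np.int64(268), np.int64(298), [186, 188, 190, 191, 191, 190, 189])
190 (np.int64(269), np.int64(297), [191, 190, 187, 187, 187, 193, 184])
195 (np.int64(277), np.int64(290), [63, 96, 184, 186, 197, 207, 95])
200 (np.int64(278), np.int64(290), [66, 96, 183, 189, 197, 205, 92])
205 (np.int64(278), np.int64(291), [62, 94, 179, 188, 194, 202, 94])
210 (np.int64(278), np.int64(291), [60, 94, 180, 188, 193, 200, 95])
215 (np.int64(278), np.int64(291),
[... 333 characters left out ...]
90, 188, 188, 190, 189, 190, 190, 192, 192, 192, 191, 190, 190, 191, 191, 190, 190, 190, 191, 191, 190, 189, 189, 188, 190, 188, 189, 190, 180, 105, 100, 117, 118, 116, 115, 114, 113, 112, 110, 109, 106, 104, 105]
[98, 96, 96, 96, 97, 97, 99, 100, 99, 102, 114, 118, 119, 118, 128, 174, 189, 191, 191, 189, 191, 189, 189, 188, 189, 190, 192, 191, 192, 192, 193, 193, 192, 193, 192, 192, 190, 191, 188, 188, 188, 188, 188, 190, 186, 151, 130, 127, 127, 129, 128, 130, 130, 129, 129, 131, 131, 131, 135, 137]
[0.4624 0.2729 0.052 ]
[0.4048 0.3033 0.03  ]
[0.5259 0.24   0.098 ]
[[ 0.499 -0.837 -0.224  0.4  ]
 [ 0.867  0.482  0.128  0.304]
 [ 0.001 -0.258  0.966  0.448]
 [ 0.     0.     0.     1.   ]]
```

```bash
python3 - <<'E'
from h import *
plan([.462,.2697,.014],62)
E
```

```text
pos [0.4642 0.267  0.2356] jaw 60.16 shift cm [22.158  0.11  -0.348] turn -1.84
```

Request:
carry_out(
  targets=[
    [0,2,0.1,-0.35,-1.8],
    [0,3,0,0,0],
    [0,3,0,0,0],
    [0,3,0,0,0],
    [0,3,0,0,0],
    [0,2.5,0,0,0],
    [0,2,0,0,0],
    [0,1.5,0,0,0],
    [0,1,0,0,0],
    [0,0.7,0,0,0],
    [0,0.4,0,0,0],
    [0,0,0,0,0],
    [1,0,0,0,0],
    [1,0,0,0,0],
    [1,0,0,0,0],
    [1,0,0,0,0],
    [1,0,0,0,0],
    [1,0,0,0,0],
    [1,0,0,0,0],
  ],
)

```text
time: 6.8
tool_pos: [0.4613, 0.2705, 0.0137]
ee_rot: [-0.958, 1.571, -1.444]
wrist_force: [-0.5, -0.3, 1.9]
width: 0.0417
```

```bash
python3 - <<'E'
from h import *
st()
E
```

```text
6.8 pos [0.4613 0.2705 0.0137] jaw 62.16 F [-0.5 -0.3  1.9] M [ 0.23 -0.21  0.02] w 0.0417 q6 -0.66
```

Request:
carry_out(
  targets=[
    [1,0,0,0,0],
    [1,0,0,0,0],
    [1,0,0,0,0],
    [1,-0.5,0,0,0],
    [1,-1.5,0,0,0],
    [1,-3,0,0,0],
    [1,-3,0,0,0],
    [1,-4,0,0,0],
    [1,-4,0,0,0],
    [1,-4,0,0,0],
    [1,-3,0,0,0],
    [1,-2,0,0,0],
    [1,-1,0,0,0],
    [1,0,0,0,0],
  ],
)

```text
time: 8.2
tool_pos: [0.4614, 0.2704, 0.2745]
ee_rot: [0.521, 1.57, 0.035]
wrist_force: [0.4, 0.4, -4.1]
width: 0.0372
```

```bash
python3 - <<'E'
from h import *
st(); s=snap('wrist','w3'); cv2.imwrite('pics/w3b.png',cv2.resize(s['image'][:330,140:440,::-1],None,fx=2,fy=1.8))
plan([.558,-.0386,.3],90-3)
E
```

```text
8.2 pos [0.4614 0.2704 0.2745] jaw 62.16 F [ 0.4  0.4 -4.1] M [-0.   -0.12  0.02] w 0.0372 q6 -0.66
pos [0.461  0.2702 0.2729] jaw 62.15 shift cm [ -2.694 -22.779  22.998] turn -24.85
```

View pics/w3b.png

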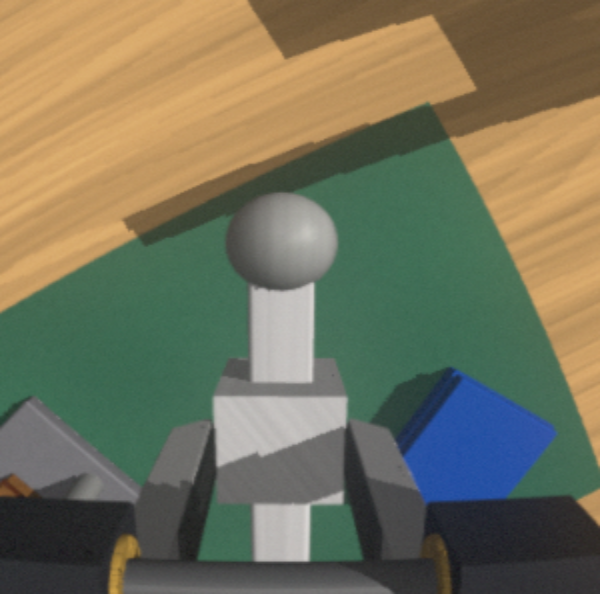

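The crank is held level and square in the jaws. In the crop, the hub top spans rows 393–505 and the ball is at (282,241).

```bash
python3 - <<'E'
from h import *
p,R=pose(); 
for n,(u,v),dz in (('far',(280,394),.0383),('near',(280,503),.0383),('ball',(282,241),.0163)):
    w=fray('w3',140+u/2-.25,v/1.8-.25,p[2]+dz)
    print(n,(R.inv().apply(w-p)*1000).round(1))
E
```

```text
far [-38.3   0.5 -17.8]
near [-38.3   0.5  21.1]
ball [-16.3   1.2 -64.5]
```

Request:
carry_out(
  targets=[
    [1,-1.4,-1,1,0],
    [1,-1.3,-2,2,0],
    [1,0,-2.5,2.5,0],
    [1,0,-2.5,2.5,0],
    [1,0,-2.5,2.5,0],
    [1,0,-2.5,2.5,0],
    [1,0,-2.5,2.5,0],
    [1,0,-2.5,2.5,0],
    [1,0,-2.5,2.5,0],
    [1,0,-1.5,1.5,0],
    [1,0,-0.8,0.8,0],
    [1,0,0,0,-5],
    [1,0,0,0,-5],
    [1,0,0,0,-5],
    [1,0,0,0,-5],
    [1,0,0,0,-4.9],
    [1,0,0,0,0],
    [1,0,0,0,0],
  ],
)

```text
time: 10.05
tool_pos: [0.5561, -0.0374, 0.3005]
ee_rot: [3.021, 1.57, 2.968]
wrist_force: [-0.3, -0.4, -3.7]
width: 0.0371
```

```bash
python3 - <<'E'
from h import *
st(); plan([.5565,-.0385,.222],87)
snap('top','t2');snap('side','s2')
a=cv2.imread('pics/t2.png')[120:240,230:370];b=cv2.imread('pics/s2.png')[110:230,220:360]
cv2.imwrite('pics/c3.png',cv2.resize(np.hstack([a,b]),None,fx=2.8,fy=2.8,interpolation=cv2.INTER_CUBIC))
E
```

```text
10.05 pos [ 0.5561 -0.0374  0.3005] jaw 86.98 F [-0.3 -0.4 -3.7] M [ 0.05 -0.16  0.  ] w 0.0371 q6 -1.69
pos [ 0.5561 -0.0374  0.3005] jaw 86.98 shift cm [ 7.852 -0.104  0.05 ] turn -0.02
```

View pics/c3.png

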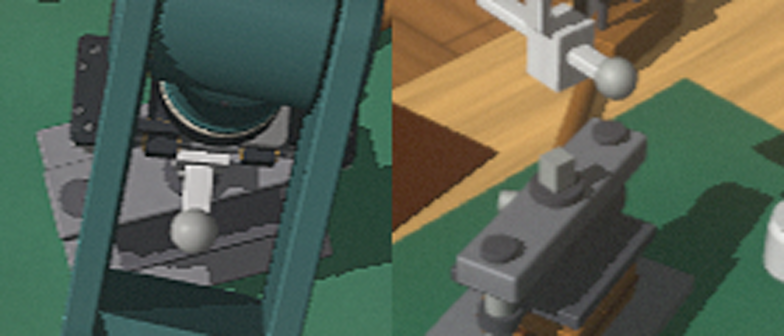

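The crank hangs upright above the screw; in the side crop the hub is at (560,45) over the square at (555,170). I'll lower it to just above the square, then insert while watching the force.

Request:
carry_out(
  targets=[
    [1,1,-0.1,0.05,0],
    [1,2,0,0,0],
    [1,2,0,0,0],
    [1,1.5,0,0,0],
    [1,0.8,0,0,0],
    [1,0.5,0,0,0],
    [1,0.2,0,0,0],
    [1,0.2,0,0,0],
    [1,0.2,0,0,0],
    [1,0.1,0,0,0],
    [1,0,0,0,0],
  ],
)

```text
time: 11.25
tool_pos: [0.5569, -0.0387, 0.216]
ee_rot: [-0.308, 1.57, -0.36]
wrist_force: [-0.0, 0.6, -3.7]
width: 0.0373
```

```bash
python3 - <<'E'
from h import *
st(); plan([.5565,-.0385,.1887],87)
E
```

```text
11.25 pos [ 0.5569 -0.0387  0.216 ] jaw 87.06 F [-0.   0.6 -3.7] M [ 0.04 -0.2  -0.03] w 0.0373 q6 -1.69
pos [ 0.5569 -0.0387  0.216 ] jaw 87.06 shift cm [ 2.725  0.015 -0.046] turn 0.06
```

Request:
carry_out(
  targets=[
    [1,0.2,0,0,0],
    [1,0.2,0,0,0],
    [1,0.1,0,0,0],
    [1,0,0,0,0],
  ],
)

```text
time: 11.65
tool_pos: [0.5567, -0.0386, 0.2104]
ee_rot: [-3.133, 1.57, 3.099]
wrist_force: [-0.2, -0.7, -3.2]
width: 0.0373
```

Request:
carry_out(
  targets=[
    [1,0.4,0,0,0],
    [1,0.4,0,0,0],
    [1,0.4,0,0,0],
    [1,0.4,0,0,0],
    [1,0.2,0,0,0],
    [1,0,0,0,0],
  ],
)

```text
time: 12.25
tool_pos: [0.5566, -0.0386, 0.1922]
ee_rot: [3.112, 1.57, 3.061]
wrist_force: [0.1, -0.9, -3.1]
width: 0.0372
```

Request:
carry_out(
  targets=[
    [1,0.2,0,0,0],
    [1,0.15,0,0,0],
    [1,0,0,0,0],
  ],
)

```text
time: 12.55
tool_pos: [0.5569, -0.0386, 0.1892]
ee_rot: [-1.221, 1.571, -1.273]
wrist_force: [0.6, -0.7, -3.2]
width: 0.0373
```

```bash
python3 - <<'E'
from h import *
st()
E
```

```text
12.55 pos [ 0.5569 -0.0386  0.1892] jaw 87.06 F [ 0.6 -0.7 -3.2] M [ 0.07 -0.14  0.  ] w 0.0373 q6 -1.69
```

Almost home with hardly any side force. I'll press down gently until it makes contact.

Request:
carry_out(
  targets=[
    [1,0.1,0,0,0],
    [1,0.1,0,0,0],
    [1,0,0,0,0],
  ],
)

```text
time: 12.85
tool_pos: [0.5574, -0.0386, 0.1888]
ee_rot: [-0.095, 1.568, -0.146]
wrist_force: [-0.9, 0.8, 2.4]
width: 0.0373
```

Contact at z = 0.1888, with the collar expected at 0.1887, so the crank is home. I'll open, rise just above the hub, and slide out to the grip with the handle between the open fingers.

Request:
carry_out(
  targets=[
    [0,0,0,0,0],
    [0,0,0,0,0],
    [0,0,0,0,0],
    [0,0,0,0,0],
    [0,0,0,0,0],
    [0,-0.5,0,0,0],
    [0,-1,0,0,0],
    [0,-1.5,0,0,0],
    [0,-1,0,0,0],
    [0,0,0,0,0],
  ],
)

```text
time: 13.85
tool_pos: [0.5582, -0.0389, 0.2306]
ee_rot: [-0.132, 1.565, -0.183]
wrist_force: [0.5, -0.2, -0.3]
width: 0.0941
```

```bash
python3 - <<'E'
from h import *
st(); plan([.6432,-.0430,.228],87)
s=snap('wrist','w4');snap('side','s4')
a=s['image'][100:340,160:400,::-1];b=cv2.imread('pics/s4.png')[110:230,220:360]
cv2.imwrite('pics/c4.png',np.hstack([cv2.resize(a,(400,400)),cv2.resize(b,(400,343))[:400] if 0 else cv2.copyMakeBorder(cv2.resize(b,(400,343)),0,57,0,0,0)]))
E
```

```text
13.85 pos [ 0.5582 -0.0389  0.2306] jaw 87.06 F [ 0.5 -0.2 -0.3] M [ 0.03 -0.14 -0.03] w 0.0941 q6 -1.69
pos [ 0.5582 -0.0389  0.2306] jaw 87.06 shift cm [0.305 0.023 8.511] turn 0.06
```

View pics/c4.png

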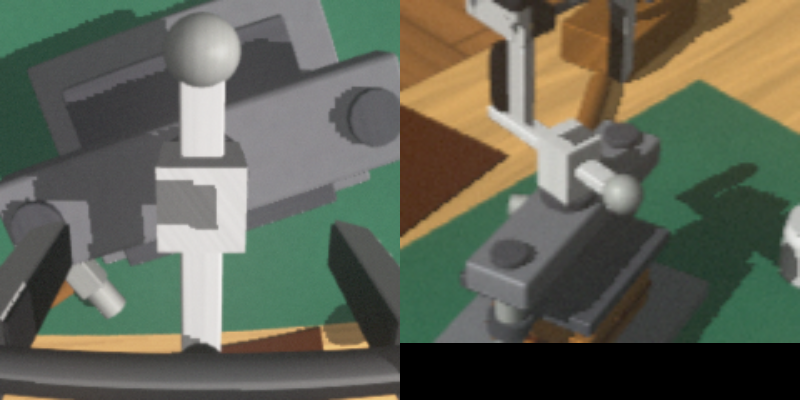

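The crank sits on the collar: no gap shows in the side crop at (560,200), and the wrist crop shows the hub at (201,210) with the arm pointing to the grip. Next I'll grasp the handle.

Request:
carry_out(
  targets=[
    [0,0.1,0,0.5,0],
    [0,0.1,0,1.5,0],
    [0,0,0,2,0],
    [0,0,0,2,0],
    [0,0,0,1.5,0],
    [0,0,0,1,0],
    [0,0,0,0,0],
    [1,0,0,0,0],
    [1,0,0,0,0],
    [1,0,0,0,0],
    [1,0,0,0,0],
    [1,0,0,0,0],
    [1,0,0,0,0],
    [1,0,0,0,0],
    [1,0,0,0,0],
    [1,0,0,0,0],
    [1,0,0,0,0],
    [1,0,0,0,0],
    [1,0,0,0,0],
  ],
)

```text
time: 15.85
tool_pos: [0.6417, -0.043, 0.2253]
ee_rot: [-1.968, 1.571, -2.019]
wrist_force: [-0.3, 0.3, 0.4]
width: 0.024
```

```bash
python3 - <<'E'
from h import *
st(); print(fray('w4',280.9,226,.227))
E
```

```text
15.85 pos [ 0.6417 -0.043   0.2253] jaw 87.06 F [-0.3  0.3  0.4] M [ 0.11 -0.16 -0.03] w 0.0240 q6 -1.67
[ 0.5584855  -0.03817728  0.227     ]
```

Request:
carry_out(
  targets=[
    [1,0,-1.48,-0.13,0],
    [1,0,-1.43,-0.38,0],
    [1,0,-1.34,-0.63,0],
    [1,0,-1.21,-0.85,0],
    [1,0,-1.05,-1.05,0],
    [1,0,-0.85,-1.21,0],
    [1,0,-0.63,-1.34,0],
    [1,0,-0.38,-1.43,0],
    [1,0,-0.13,-1.48,0],
    [1,0,0,0,0],
  ],
)

```text
time: 16.85
tool_pos: [0.5519, -0.1226, 0.2251]
ee_rot: [1.206, 1.567, 1.155]
wrist_force: [2.0, 4.1, -2.0]
width: 0.0242
```

```bash
cat >> h.py <<'E'
def w():
    st(); p,_=pose(); d=p[:2]-[.5575,-.0386]; a=np.degrees(np.arctan2(d[1],d[0])); t=np.array([np.sin(np.radians(a)),-np.cos(np.radians(a))])
    print('r %.4f ang %.1f  F against cw %.1f radial %.1f'%(np.hypot(*d),a,-t@robot.get_obs()['wrist_force'][:2],d@robot.get_obs()['wrist_force'][:2]/np.hypot(*d)))
E
python3 -c "
from h import *
w()"
```

```text
16.85 pos [ 0.5519 -0.1226  0.2251] jaw 87.10 F [ 2.   4.1 -2. ] M [ 1.03 -0.59  0.01] w 0.0242 q6 -1.84
r 0.0842 ang -93.8  F against cw 1.8 radial -4.2
```

Request:
carry_out(
  targets=[
    [1,0,0.13,-1.48,0],
    [1,0,0.38,-1.43,0],
    [1,0,0.63,-1.34,0],
    [1,0,0.85,-1.21,0],
    [1,0,1.05,-1.05,0],
    [1,0,1.21,-0.85,0],
    [1,0,1.34,-0.63,0],
    [1,0,1.43,-0.38,0],
    [1,0,1.48,-0.13,0],
    [1,0,1.48,0.13,0],
    [1,0,1.43,0.38,0],
    [1,0,1.34,0.63,0],
    [1,0,1.21,0.85,0],
    [1,0,1.05,1.05,0],
    [1,0,0.85,1.21,0],
    [1,0,0.63,1.34,0],
    [1,0,0.38,1.43,0],
    [1,0,0.13,1.48,0],
  ],
)

```text
time: 18.65
tool_pos: [0.5589, 0.0473, 0.2255]
ee_rot: [2.706, 1.565, 2.656]
wrist_force: [-6.1, 3.9, 1.8]
width: 0.0242
```

```bash
python3 -c "
from h import *
w()"
```

```text
18.65 pos [0.5589 0.0473 0.2255] jaw 87.14 F [-6.1  3.9  1.8] M [ 0.88  1.05 -0.04] w 0.0242 q6 -1.54
r 0.0859 ang 89.1  F against cw 6.2 radial 3.8
```

Request:
carry_out(
  targets=[
    [1,0,-0.08,1.48,0],
    [1,0,-0.38,1.43,0],
    [1,0,-0.63,1.34,0],
    [1,0,-0.85,1.21,0],
    [1,0,-1.05,1.05,0],
    [1,0,-1.21,0.85,0],
    [1,0,-1.34,0.63,0],
    [1,0,-1.43,0.38,0],
    [1,0,-1.48,0.13,0],
    [1,0,-1.48,-0.13,0],
    [1,0,-1.43,-0.38,0],
    [1,0,-1.34,-0.63,0],
    [1,0,-1.21,-0.85,0],
    [1,0,-1.05,-1.05,0],
    [1,0,-0.85,-1.21,0],
    [1,0,-0.63,-1.34,0],
    [1,0,-0.38,-1.43,0],
    [1,0,-0.13,-1.48,0],
  ],
)

```text
time: 20.45
tool_pos: [0.5539, -0.1227, 0.2252]
ee_rot: [0.559, 1.565, 0.508]
wrist_force: [5.8, 5.8, -2.3]
width: 0.0241
```

```bash
python3 -c "
from h import *
w()"
```

```text
20.45 pos [ 0.5539 -0.1227  0.2252] jaw 87.11 F [ 5.8  5.8 -2.3] M [ 1.07 -1.43  0.05] w 0.0241 q6 -1.84
r 0.0842 ang -92.5  F against cw 5.5 radial -6.0
```

Request:
carry_out(
  targets=[
    [1,0,0.13,-1.48,0],
    [1,0,0.38,-1.43,0],
    [1,0,0.63,-1.34,0],
    [1,0,0.85,-1.21,0],
    [1,0,1.05,-1.05,0],
    [1,0,1.21,-0.85,0],
    [1,0,1.34,-0.63,0],
    [1,0,1.43,-0.38,0],
    [1,0,1.48,-0.13,0],
    [1,0,1.48,0.13,0],
    [1,0,1.43,0.38,0],
    [1,0,1.34,0.63,0],
    [1,0,1.21,0.85,0],
    [1,0,1.05,1.05,0],
    [1,0,0.85,1.21,0],
    [1,0,0.63,1.34,0],
    [1,0,0.38,1.43,0],
    [1,0,0.13,1.48,0],
  ],
)

```text
time: 22.25
tool_pos: [0.559, 0.0474, 0.2254]
ee_rot: [2.813, 1.565, 2.763]
wrist_force: [-6.0, 4.3, 2.2]
width: 0.0246
```

```bash
python3 -c "
from h import *
w()"
```

```text
22.25 pos [0.559  0.0474 0.2254] jaw 87.12 F [-6.   4.3  2.2] M [ 0.69  1.   -0.02] w 0.0246 q6 -1.54
r 0.0860 ang 89.0  F against cw 6.0 radial 4.2
```

About 1.74 turns done. From here I'll go slower and check more often.

Request:
carry_out(
  targets=[
    [1,0,-0.03,0.74,0],
    [1,0,-0.1,0.74,0],
    [1,0,-0.16,0.72,0],
    [1,0,-0.22,0.71,0],
    [1,0,-0.28,0.69,0],
    [1,0,-0.34,0.66,0],
    [1,0,-0.4,0.63,0],
    [1,0,-0.45,0.59,0],
    [1,0,-0.5,0.55,0],
  ],
)

```text
time: 23.15
tool_pos: [0.6195, 0.0197, 0.2253]
ee_rot: [2.08, 1.567, 2.03]
wrist_force: [-1.6, 4.9, 0.8]
width: 0.0243
```

```bash
python3 -c "
from h import *
w()"
```

```text
23.15 pos [0.6195 0.0197 0.2253] jaw 87.14 F [-1.6  4.9  0.8] M [ 1.09  0.24 -0.03] w 0.0243 q6 -1.58
r 0.0851 ang 43.2  F against cw 4.7 radial 2.3
```

Request:
carry_out(
  targets=[
    [1,0,-0.55,0.5,0],
    [1,0,-0.59,0.45,0],
    [1,0,-0.63,0.4,0],
    [1,0,-0.66,0.34,0],
    [1,0,-0.69,0.28,0],
    [1,0,-0.71,0.22,0],
    [1,0,-0.72,0.16,0],
    [1,0,-0.74,0.1,0],
    [1,0,-0.74,0.03,0],
  ],
)

```text
time: 24.05
tool_pos: [0.6416, -0.0431, 0.2252]
ee_rot: [2.614, 1.57, 2.563]
wrist_force: [-1.8, 4.9, 0.3]
width: 0.0245
```

```bash
python3 -c "
from h import *
w()"
```

```text
24.05 pos [ 0.6416 -0.0431  0.2252] jaw 87.06 F [-1.8  4.9  0.3] M [1.19 0.11 0.01] w 0.0245 q6 -1.67
r 0.0842 ang -3.1  F against cw 4.8 radial -2.1
```

2.0 turns done and still idle, at about 4.8 N.

Request:
carry_out(
  targets=[
    [1,0,-0.74,-0.03,0],
    [1,0,-0.74,-0.1,0],
    [1,0,-0.72,-0.16,0],
    [1,0,-0.71,-0.22,0],
    [1,0,-0.69,-0.28,0],
    [1,0,-0.66,-0.34,0],
    [1,0,-0.63,-0.4,0],
    [1,0,-0.59,-0.45,0],
    [1,0,-0.55,-0.5,0],
  ],
)

```text
time: 24.95
tool_pos: [0.6137, -0.101, 0.225]
ee_rot: [1.802, 1.569, 1.752]
wrist_force: [-0.2, 6.9, -1.7]
width: 0.0244
```

```bash
python3 -c "
from h import *
w()"
```

```text
24.95 pos [ 0.6137 -0.101   0.225 ] jaw 87.12 F [-0.2  6.9 -1.7] M [ 1.6  -0.18 -0.  ] w 0.0244 q6 -1.78
r 0.0840 ang -48.0  F against cw 4.5 radial -5.3
```

Request:
carry_out(
  targets=[
    [1,0,-0.5,-0.55,0],
    [1,0,-0.45,-0.59,0],
    [1,0,-0.4,-0.63,0],
    [1,0,-0.34,-0.66,0],
    [1,0,-0.28,-0.69,0],
    [1,0,-0.22,-0.71,0],
    [1,0,-0.11,-0.72,0],
    [1,0,-0.05,-0.74,0],
    [1,0,0.02,-0.74,0],
  ],
)

```text
time: 25.85
tool_pos: [0.554, -0.1226, 0.2253]
ee_rot: [-0.226, 1.566, -0.278]
wrist_force: [4.6, 3.2, -1.4]
width: 0.0243
```

```bash
python3 -c "
from h import *
w()"
```

```text
25.85 pos [ 0.554  -0.1226  0.2253] jaw 87.05 F [ 4.6  3.2 -1.4] M [ 0.78 -1.11 -0.01] w 0.0243 q6 -1.84
r 0.0841 ang -92.4  F against cw 4.5 radial -3.4
```

Request:
carry_out(
  targets=[
    [1,0,0.03,-0.74,0],
    [1,0,0.1,-0.74,0],
    [1,0,0.16,-0.72,0],
    [1,0,0.22,-0.71,0],
    [1,0,0.28,-0.69,0],
    [1,0,0.34,-0.66,0],
    [1,0,0.4,-0.63,0],
    [1,0,0.45,-0.59,0],
    [1,0,0.5,-0.55,0],
  ],
)

```text
time: 26.75
tool_pos: [0.4955, -0.0969, 0.2253]
ee_rot: [-0.763, 1.563, -0.816]
wrist_force: [6.2, -1.4, -2.5]
width: 0.0244
```

```bash
python3 -c "
from h import *
w()"
```

```text
26.75 pos [ 0.4955 -0.0969  0.2253] jaw 86.92 F [ 6.2 -1.4 -2.5] M [-0.24 -1.27 -0.03] w 0.0244 q6 -1.82
r 0.0851 ang -136.8  F against cw 5.3 radial -3.5
```

Request:
carry_out(
  targets=[
    [1,0,0.55,-0.5,0],
    [1,0,0.59,-0.45,0],
    [1,0,0.63,-0.4,0],
    [1,0,0.66,-0.34,0],
    [1,0,0.69,-0.28,0],
    [1,0,0.71,-0.22,0],
    [1,0,0.72,-0.16,0],
    [1,0,0.74,-0.1,0],
    [1,0,0.74,-0.03,0],
  ],
)

```text
time: 27.65
tool_pos: [0.474, -0.0528, 0.2273]
ee_rot: [-1.353, 1.53, -1.423]
wrist_force: [0.2, -41.9, 1.7]
width: 0.0246
```

```bash
python3 -c "
from h import *
w()"
```

```text
27.65 pos [ 0.474  -0.0528  0.2273] jaw 85.97 F [  0.2 -41.9   1.7] M [-8.27 -0.24 -0.08] w 0.0246 q6 -1.71
r 0.0847 ang -170.3  F against cw 41.3 radial 6.8
```

The platen has clamped: the resistance jumped at about 2.46 turns, to 41 N, since the command ran ahead of the stalled crank. I'll back the command off at once to a firm hold.

Request:
carry_out(
  targets=[
    [1,0,-0.7,0,0],
    [1,0,-0.5,0,0],
    [1,0,0,0,0],
  ],
)

```text
time: 27.95
tool_pos: [0.4749, -0.0597, 0.2269]
ee_rot: [-1.184, 1.541, -1.249]
wrist_force: [7.1, -26.0, -2.2]
width: 0.0245
```

```bash
python3 -c "
from h import *
w()"
```

```text
27.95 pos [ 0.4749 -0.0597  0.2269] jaw 86.24 F [  7.1 -26.   -2.2] M [-5.21 -1.47 -0.  ] w 0.0245 q6 -1.73
r 0.0853 ang -165.6  F against cw 27.0 radial -0.4
```

Request:
carry_out(
  targets=[
    [1,0,-0.5,0,0],
    [1,0,0,0,0],
    [1,0,0,0,0],
  ],
)

```text
time: 28.25
tool_pos: [0.4756, -0.0627, 0.2268]
ee_rot: [-1.079, 1.543, -1.143]
wrist_force: [8.8, -22.8, -2.9]
width: 0.0244
```

```bash
python3 -c "
from h import *
w()"
```

```text
28.25 pos [ 0.4756 -0.0627  0.2268] jaw 86.37 F [  8.8 -22.8  -2.9] M [-4.4  -1.95 -0.  ] w 0.0244 q6 -1.74
r 0.0854 ang -163.6  F against cw 24.4 radial -2.0
```

Request:
carry_out(
  targets=[
    [1,0,-0.5,0,0],
    [1,0,0,0,0],
    [1,0,0,0,0],
    [1,0,0,0,0],
  ],
)

```text
time: 28.65
tool_pos: [0.4763, -0.0657, 0.2266]
ee_rot: [-0.947, 1.546, -1.008]
wrist_force: [12.2, -18.5, -3.7]
width: 0.0246
```

```bash
python3 -c "
from h import *
w()"
```

```text
28.65 pos [ 0.4763 -0.0657  0.2266] jaw 86.50 F [ 12.2 -18.5  -3.7] M [-3.51 -2.42  0.  ] w 0.0246 q6 -1.75
r 0.0856 ang -161.6  F against cw 21.4 radial -5.7
```

Request:
carry_out(
  targets=[
    [1,0,-0.3,0.1,0],
    [1,0,0,0,0],
    [1,0,0,0,0],
    [1,0,0,0,0],
  ],
)

```text
time: 29.05
tool_pos: [0.4769, -0.0674, 0.2265]
ee_rot: [-0.912, 1.548, -0.972]
wrist_force: [10.7, -15.1, -3.1]
width: 0.0243
```

```bash
python3 -c "
from h import *
w()"
```

```text
29.05 pos [ 0.4769 -0.0674  0.2265] jaw 86.58 F [ 10.7 -15.1  -3.1] M [-3.   -2.39 -0.05] w 0.0243 q6 -1.76
r 0.0856 ang -160.3  F against cw 17.8 radial -5.0
```

Request:
carry_out(
  targets=[
    [1,0,0,0,0],
    [1,0,0,0,0],
    [1,0,0,0,0],
    [1,0,0,0,0],
    [1,0,0,0,0],
  ],
)

```text
time: 29.55
tool_pos: [0.4769, -0.0674, 0.2266]
ee_rot: [-0.908, 1.548, -0.968]
wrist_force: [11.5, -16.0, -3.2]
width: 0.0247
```

```bash
python3 -c "
from h import *
w(); a=snap('side','s5')['image'][80:290,200:400,::-1]
cv2.imwrite('pics/c5.png',cv2.resize(a,None,fx=2.8,fy=2.8,interpolation=cv2.INTER_CUBIC))"
```

```text
29.55 pos [ 0.4769 -0.0674  0.2266] jaw 86.58 F [ 11.5 -16.   -3.2] M [-3.02 -2.33 -0.01] w 0.0247 q6 -1.76
r 0.0856 ang -160.3  F against cw 19.0 radial -5.4
```

View pics/c5.png

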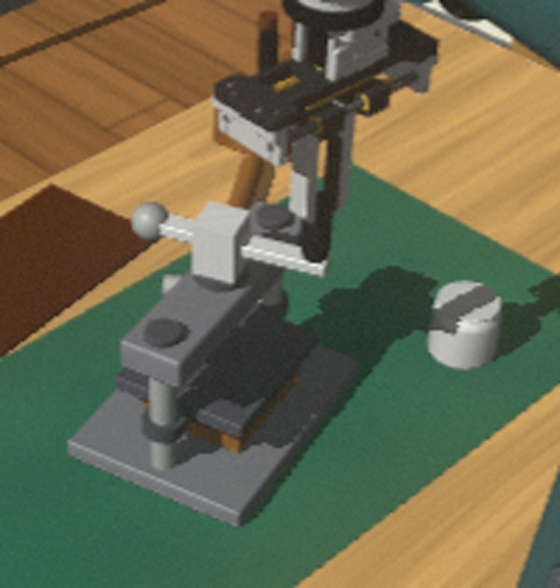

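The picture shows the platen flat on the wooden mould at about (235,415), the crank on the screw, and the tin upright. The hold is steady at 18–19 N. I'll unload a little before letting go.

Request:
carry_out(
  targets=[
    [1,0,-0.3,0.1,0],
    [1,0,0,0,0],
    [1,0,0,0,0],
  ],
)

```text
time: 29.9
tool_pos: [0.4776, -0.0693, 0.2265]
ee_rot: [-0.862, 1.55, -0.921]
wrist_force: [11.2, -13.3, -3.6]
width: 0.0243
```

```bash
python3 -c "
from h import *
w()"
```

```text
29.9 pos [ 0.4776 -0.0693  0.2265] jaw 86.63 F [ 11.2 -13.3  -3.6] M [-2.49 -2.28 -0.03] w 0.0243 q6 -1.77
r 0.0856 ang -159.0  F against cw 16.4 radial -5.7
```

Request:
carry_out(
  targets=[
    [0,0,0,0,0],
    [0,0,0,0,0],
    [0,0,0,0,0],
    [0,0,0,0,0],
    [0,0,0,0,0],
    [0,0,0,0,0],
  ],
)

```text
time: 30.5
tool_pos: [0.4727, -0.0614, 0.2254]
ee_rot: [-0.829, 1.569, -0.881]
wrist_force: [-0.3, -0.2, 0.3]
width: 0.069
```

```bash
python3 -c "
from h import *
w(); s=snap('side','s6')['image']; a=s[80:290,200:400,::-1]; b=snap('wrist','w6')['image'][80:360,140:420,::-1]
cv2.imwrite('pics/c6.png',np.hstack([cv2.resize(a,(400,420)),cv2.resize(b,(400,420))]))"
```

```text
30.5 pos [ 0.4727 -0.0614  0.2254] jaw 87.00 F [-0.3 -0.2  0.3] M [ 0.08 -0.1  -0.  ] w 0.0690 q6 -1.77
r 0.0878 ang -164.9  F against cw 0.1 radial 0.3
```

View pics/c6.png

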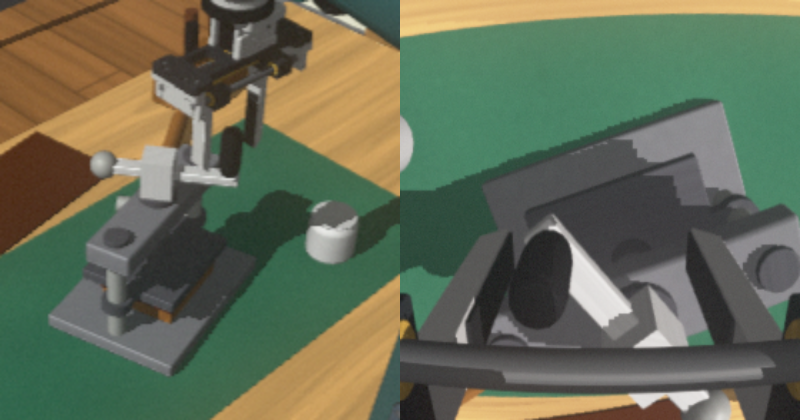

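```bash
python3 - <<'E'
from h import *
def s(u,v,z): return ray('s6',200+u/2,80+v/2,z)
b=s(103,165,.205); g=s(232,133,.272); h=s(160,152,.227)
def s5(u,v,z): return ray('s5',200+u/2.8,80+v/2.8,z)
b5=s5(150,219,.205); h5=s5(222,213,.227)
for n,x,y in(('ball->grip',b,g),('hub->grip',h,g),('ball->hub',b,h),('held ball->hub',b5,h5)):
    d=y-x;print(n,x.round(4),y.round(4),np.degrees(np.arctan2(d[1],d[0])).round(1),np.hypot(*d[:2]).round(4))
f=lambda u,v,z:fray('w6',140+(u-400)*.7,80+v*2/3,z)
P=f(553,216,.211);Q=f(637,312,.211);d=P-Q
print('arm edge',P,Q,np.degrees(np.arctan2(d[1],d[0])))
E
```

```text
ball->grip [0.6092 0.0022 0.205 ] [ 0.4856 -0.0865  0.272 ] -144.3 0.1521
hub->grip [ 0.5598 -0.0449  0.227 ] [ 0.4856 -0.0865  0.272 ] -150.7 0.085
ball->hub [0.6092 0.0022 0.205 ] [ 0.5598 -0.0449  0.227 ] -136.4 0.0683
held ball->hub [ 0.6188 -0.0134  0.205 ] [ 0.5607 -0.0435  0.227 ] -152.6 0.0654
arm edge [ 0.47386869 -0.08522004  0.211     ] [ 0.53028047 -0.04312752  0.211     ] -143.270970669093
```

After release the crank sprang back about 15°, from roughly −159° to −144°, and the handle now sits near the −y finger. I need to know whether the clamping stayed. I'll open fully, measure the crank angle numerically, then re-grip and probe.

Request:
carry_out(
  targets=[
    [0,0,0,0,0],
    [0,0,0,0,0],
    [0,0,0,0,0],
    [0,0,0,0,0],
  ],
)

```text
time: 31.0
tool_pos: [0.4726, -0.0603, 0.2252]
ee_rot: [-1.087, 1.571, -1.138]
wrist_force: [-0.1, 0.2, 0.0]
width: 0.0938
```

```bash
python3 - <<'E'
from h import *
st(); snap('wrist','w7')
a=cv2.imread('pics/w6.png').astype(int);b=cv2.imread('pics/w7.png').astype(int)
def blob(n,z,lo=0,hi=60):
    g=cv2.imread(f'pics/{n}.png').max(2)
    m=(g<32).astype('uint8'); m[:220]=0;m[310:]=0;m[:,:218]=0;m[:,262:]=0
    k,l,stt,c=cv2.connectedComponentsWithStats(m); i=1+np.argmax(stt[1:,4]); return stt[i],c[i],fray(n,*c[i],z)
for n in('w6','w7'): print(n,*blob(n,.25))
# side view ball
def ball(n):
    s=snap('side',n)
ball('s7')
for n in ('s6','s7'):
    g=cv2.imread(f'pics/{n}.png'); print(n, np.abs(g.astype(int)-cv2.imread('pics/s6.png')).max(2)[140:200,230:330].max())
d=np.abs(cv2.imread('pics/s7.png').astype(int)-cv2.imread('pics/s6.png')).max(2); ys,xs=np.where(d[150:180,240:270]>60); print(len(ys))
E
```

```text
31.0 pos [ 0.4726 -0.0603  0.2252] jaw 87.08 F [-0.1  0.2  0. ] M [ 0.04 -0.18  0.04] w 0.0938 q6 -1.77
w6 [229 246   1   2   2] [229.  246.5] [ 0.47534853 -0.09318311  0.25      ]
w7 [221 260   4   2   4] [222.5 260.5] [ 0.48479276 -0.09786736  0.25      ]
s6 0
s7 131
0
```

Request:
carry_out(
  targets=[
    [0,0,-1.2,0.5,0],
    [0,0,-1,1,0],
    [0,0,0,0,0],
    [1,0,0,0,0],
    [1,0,0,0,0],
    [1,0,0,0,0],
    [1,0,0,0,0],
    [1,0,0,0,0],
    [1,0,0,0,0],
    [1,0,0,0,0],
    [1,0,0,0,0],
    [1,0,0,0,0],
    [1,0,0,0,0],
  ],
)

```text
time: 32.4
tool_pos: [0.4865, -0.0859, 0.2259]
ee_rot: [-1.356, 1.565, -1.41]
wrist_force: [0.2, -6.4, 1.2]
width: 0.0243
```

```bash
python3 -c "
from h import *
w()"
```

```text
32.4 pos [ 0.4865 -0.0859  0.2259] jaw 86.92 F [ 0.2 -6.4  1.2] M [-1.13 -0.06 -0.03] w 0.0243 q6 -1.80
r 0.0853 ang -146.3  F against cw 5.4 radial 3.3
```

Request:
carry_out(
  targets=[
    [1,0,0.2,-0.12,0],
    [1,0,0.2,-0.12,0],
    [1,0,0,0,0],
    [1,0,0,0,0],
  ],
)

```text
time: 32.8
tool_pos: [0.4851, -0.0836, 0.2261]
ee_rot: [-1.199, 1.561, -1.254]
wrist_force: [2.0, -10.6, 1.3]
width: 0.0246
```

```bash
python3 -c "
from h import *
w()"
```

```text
32.8 pos [ 0.4851 -0.0836  0.2261] jaw 86.83 F [  2.  -10.6   1.3] M [-1.93 -0.38 -0.05] w 0.0246 q6 -1.80
r 0.0852 ang -148.1  F against cw 10.0 radial 3.8
```

Request:
carry_out(
  targets=[
    [1,0,0.2,-0.12,0],
    [1,0,0.2,-0.12,0],
    [1,0,0,0,0],
    [1,0,0,0,0],
  ],
)

```text
time: 33.2
tool_pos: [0.4834, -0.0808, 0.2263]
ee_rot: [-1.164, 1.558, -1.221]
wrist_force: [2.6, -13.4, 0.6]
width: 0.0243
```

```bash
python3 -c "
from h import *
w()"
```

```text
33.2 pos [ 0.4834 -0.0808  0.2263] jaw 86.77 F [  2.6 -13.4   0.6] M [-2.46 -0.65  0.  ] w 0.0243 q6 -1.79
r 0.0852 ang -150.3  F against cw 12.9 radial 4.3
```

Request:
carry_out(
  targets=[
    [1,0,0.2,-0.15,0],
    [1,0,0.2,-0.15,0],
    [1,0,0.1,-0.1,0],
    [1,0,0,0,0],
    [1,0,0,0,0],
    [1,0,0,0,0],
    [1,0,0,0,0],
    [1,0,0,0,0],
    [1,0,0,0,0],
    [1,0,0,0,0],
    [1,0,0,0,0],
    [1,0,0,0,0],
  ],
)

```text
time: 34.4
tool_pos: [0.4811, -0.077, 0.2263]
ee_rot: [-1.04, 1.555, -1.097]
wrist_force: [7.0, -15.2, -0.9]
width: 0.0245
```

```bash
python3 -c "
from h import *
w()"
```

```text
34.4 pos [ 0.4811 -0.077   0.2263] jaw 86.71 F [  7.  -15.2  -0.9] M [-3.14 -1.24  0.01] w 0.0245 q6 -1.78
r 0.0855 ang -153.3  F against cw 16.7 radial 0.6
```

Request:
carry_out(
  targets=[
    [1,0,-0.1,0.05,0],
    [1,0,-0.1,0.05,0],
    [1,0,-0.1,0.05,0],
    [1,0,-0.1,0.05,0],
    [1,0,0,0,0],
    [1,0,0,0,0],
  ],
)

```text
time: 35.0
tool_pos: [0.4816, -0.0781, 0.2261]
ee_rot: [-1.054, 1.562, -1.109]
wrist_force: [3.3, -9.5, 0.5]
width: 0.0246
```

```bash
python3 -c "
from h import *
w()"
```

```text
35.0 pos [ 0.4816 -0.0781  0.2261] jaw 86.85 F [ 3.3 -9.5  0.5] M [-1.82 -0.69 -0.04] w 0.0246 q6 -1.79
r 0.0856 ang -152.5  F against cw 10.0 radial 1.5
```

Request:
carry_out(
  targets=[
    [1,0,-0.1,0.05,0],
    [1,0,-0.1,0.05,0],
    [1,0,-0.1,0.05,0],
    [1,0,0,0,0],
    [1,0,0,0,0],
  ],
)

```text
time: 35.5
tool_pos: [0.4826, -0.08, 0.2259]
ee_rot: [-1.028, 1.564, -1.082]
wrist_force: [1.2, -6.3, 0.1]
width: 0.0243
```

```bash
python3 -c "
from h import *
w()"
```

```text
35.5 pos [ 0.4826 -0.08    0.2259] jaw 86.91 F [ 1.2 -6.3  0.1] M [-1.39 -0.52 -0.02] w 0.0243 q6 -1.79
r 0.0856 ang -151.1  F against cw 6.1 radial 2.0
```

Request:
carry_out(
  targets=[
    [1,0,-0.1,0.05,0],
    [1,0,-0.1,0.05,0],
    [1,0,-0.05,0.05,0],
    [1,0,0,0,0],
    [1,0,0,0,0],
  ],
)

```text
time: 36.0
tool_pos: [0.4834, -0.0815, 0.2259]
ee_rot: [-1.043, 1.566, -1.096]
wrist_force: [1.0, -4.9, 0.9]
width: 0.0244
```

```bash
python3 -c "
from h import *
w()"
```

```text
36.0 pos [ 0.4834 -0.0815  0.2259] jaw 86.96 F [ 1.  -4.9  0.9] M [-1.14 -0.36 -0.09] w 0.0244 q6 -1.80
r 0.0856 ang -149.9  F against cw 4.7 radial 1.5
```

Request:
carry_out(
  targets=[
    [1,0,-0.1,0.05,0],
    [1,0,-0.1,0.05,0],
    [1,0,0,0,0],
    [1,0,0,0,0],
  ],
)

```text
time: 36.4
tool_pos: [0.4839, -0.0823, 0.2258]
ee_rot: [-1.043, 1.569, -1.095]
wrist_force: [-0.2, -6.0, 2.8]
width: 0.0241
```

```bash
python3 -c "
from h import *
w()"
```

```text
36.4 pos [ 0.4839 -0.0823  0.2258] jaw 87.02 F [-0.2 -6.   2.8] M [-1.08 -0.23 -0.06] w 0.0241 q6 -1.80
r 0.0856 ang -149.3  F against cw 5.0 radial 3.2
```

Request:
carry_out(
  targets=[
    [0,0,0,0,0],
    [0,0,0,0,0],
    [0,0,0,0,0],
    [0,0,0,0,0],
    [0,0,0,0,0],
    [0,0,0,0,0],
    [0,0,0,0,0],
    [0,-1,0,0,0],
    [0,-2,0,0,0],
    [0,-3,0,0,0],
    [0,-3,0,0,0],
    [0,-3,0,0,0],
    [0,-2,0,0,0],
    [0,0,-1,-2,0],
    [0,0,-1,-3,0],
    [0,0,-1,-3,0],
    [0,0,0,-2,0],
    [0,0,0,0,0],
  ],
)

```text
time: 38.2
tool_pos: [0.3808, -0.1064, 0.3676]
ee_rot: [-0.381, 1.566, -0.433]
wrist_force: [1.0, 0.3, 0.6]
width: 0.094
```

```bash
python3 - <<'E'
from h import *
st(); snap('side','s8');snap('top','t8')
a=cv2.imread('pics/s8.png')[110:250,200:400];b=cv2.imread('pics/t8.png')[80:260,190:430]
cv2.imwrite('pics/c8.png',np.hstack([cv2.resize(a,(420,294),interpolation=cv2.INTER_CUBIC),cv2.resize(b,(380,285),interpolation=cv2.INTER_CUBIC)[:294] if 0 else cv2.copyMakeBorder(cv2.resize(b,(380,285)),0,9,0,0,0)]))
E
```

```text
38.2 pos [ 0.3808 -0.1064  0.3676] jaw 86.98 F [1.  0.3 0.6] M [-0.02 -0.18  0.05] w 0.0940 q6 -1.93
```

View pics/c8.png

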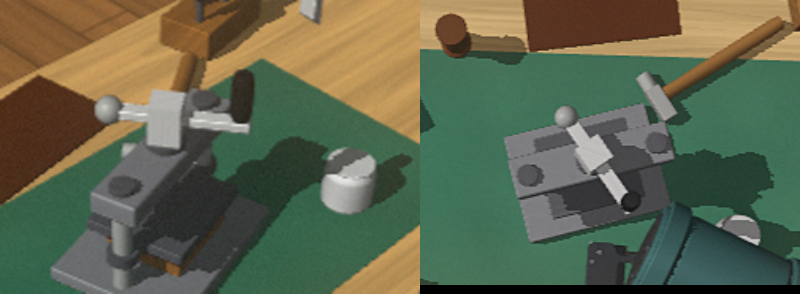

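The last picture shows the crank upright on the screw, released, and the platen on the mould. The tin, spool and hammer are where they were. I'll check the crank angle and whether the bystanders moved, numerically.

```bash
python3 - <<'E'
from h import *
f=lambda u,v,z:ray('t8',190+(u-420)*240/380,80+v*180/285,z)
b=f(565,117,.205);g=f(630,199,.273);h=f(594,153,.227)
for x,y in((b,g),(b,h),(h,g)):
    d=y-x;print(x.round(4),y.round(4),np.degrees(np.arctan2(d[1],d[0])).round(1))
a=cv2.imread('pics/top1.png').astype(int);c=cv2.imread('pics/t8.png').astype(int)
d=np.abs(a-c).max(2)
for n,(x0,x1,y0,y1) in dict(spool=(195,225,85,118),hammer=(322,425,88,160),tin=(372,408,212,245)).items(): print(n,(d[y0:y1,x0:x1]>60).sum())
a=cv2.imread('pics/side1.png').astype(int);c=cv2.imread('pics/s8.png').astype(int);d=np.abs(a-c).max(2)
print('side tin',(d[178:214,350:380]>60).sum())
E
```

```text
[0.61   0.0018 0.205 ] [ 0.4889 -0.0868  0.273 ] -143.8
[0.61   0.0018 0.205 ] [ 0.5562 -0.0397  0.227 ] -142.3
[ 0.5562 -0.0397  0.227 ] [ 0.4889 -0.0868  0.273 ] -145.0
spool 0
hammer 0
tin 546
side tin 134
```

```bash
python3 -c "
from h import *
st(); print(robot.close_job())"
```

```text
38.3 pos [ 0.3826 -0.1064  0.3662] jaw 87.05 F [-0.   0.4 -0.8] M [ 0.07 -0.13  0.06] w 0.0943 q6 -1.93
the job is handed in; nothing more can be done
None
```

The press is closed on the mould and the crank is home on the screw, but it sprang back both times I let go, so I can't confirm how firm the clamp still is. I handed the job in at 38.3 s with the gripper open and clear.

- **Fitting:** I gripped the crank by its hub and lowered it onto the square end. It made contact at a tool height of 0.1888 m, against 0.1887 m expected for fully home.
- **Winding:** I wound it clockwise by the grip to contact at about 2.4 turns. The push was then held steady at 18–19 N, and after a re-grip at 16.7 N.

**Last checks**
- In the last pictures the platen is on the mould, the crank sits on the screw, and nothing touches it.
- The spool and hammer show no change in the top view. The tin stands in its place by eye, but the pixel check on it couldn't be used because the arm and its shadow covered it.

**What disagreed**
- **Overshoot:** the push at the grip went briefly to about 41 N at contact before I backed it off. That is above the 10–18 N called firm, though well below the 120 N wrist limit.
- **Spring-back:** the first release came back about 13–15°, the second, slower one about 5°. The crank now rests near −145°, roughly 5–10° past where I first met resistance. When I re-gripped it there it resisted a further push at once, so some clamping was still held, but less than the peak.

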